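# Put the hole saws back in their own pockets

### The job

The three hole saws were put back in each other's places in the printed tray grid: move them round so that each stands upright, teeth down, fully home in the pocket made for its size. Use the empty tray to stand one of them upright in the meantime, set each one down gently instead of dropping it, never lay one over, and leave the solder reel and the tip cleaner where they are.

Things in the scene. Friction and masses are not known exactly. Their poses are not given: they have to be found in the camera images.
- saw_large: The largest of the three hole saws, cup diameter 64 mm, dark steel. It stands upright, teeth down: a round cup 45 mm tall, on top of it a hexagon nut 26 mm across and 14 mm tall, then an upright steel shank 11 mm thick and 38 mm long, to be gripped from above; 97 mm tall in all, about 300 g. Origin at the centre of the teeth plane (underside), z up along the shank. At the start it stands on top of the block with the smallest pocket, covering it.
- saw_medium: The middle hole saw, cup diameter 44 mm, dark steel. It stands upright, teeth down: a round cup 45 mm tall, on top of it a hexagon nut 24 mm across and 14 mm tall, then an upright steel shank 11 mm thick and 38 mm long, to be gripped from above; 97 mm tall in all, about 200 g. Origin at the centre of the teeth plane (underside), z up along the shank. At the start it stands in the largest pocket.
- saw_small: The smallest hole saw, cup diameter 25 mm, dark steel. It stands upright, teeth down: a round cup 45 mm tall, on top of it a hexagon nut 18 mm across and 14 mm tall, then an upright steel shank 11 mm thick and 38 mm long, to be gripped from above; 97 mm tall in all, about 120 g. Origin at the centre of the teeth plane (underside), z up along the shank. At the start it stands in the middle-sized pocket.
- nest_large: Fixed white printed block, 88 x 88 mm, 24 mm tall, with one round pocket of 76 mm diameter, 16 mm deep, in the middle of its top. Origin at the centre of its underside, z up, x and y along its sides; the pocket floor lies 8 mm and the block's top 24 mm above the origin. The place of the largest saw.
- nest_medium: Fixed white printed block, 88 x 88 mm, 24 mm tall, with one round pocket of 56 mm diameter, 16 mm deep, in the middle of its top. Origin at the centre of its underside, z up, x and y along its sides; the pocket floor lies 8 mm and the block's top 24 mm above the origin. The place of the middle saw.
- nest_small: Fixed white printed block, 88 x 88 mm, 24 mm tall, with one round pocket of 37 mm diameter, 16 mm deep, in the middle of its top. Origin at the centre of its underside, z up, x and y along its sides; the pocket floor lies 8 mm and the block's top 24 mm above the origin. The place of the smallest saw; at the start the largest saw stands on it and hides the pocket.
- spare_tray: The one empty tray of the grid: fixed white printed square tray, 88 x 88 mm, 14 mm tall, walls 3 mm, flat floor 4 mm above its origin. Origin at the centre of its underside, z up. Six such blocks and trays (three pocket blocks, three trays) sit in two rows of three, 90 mm apart, on a black printed base plate; their order differs at every start.
- solder_reel: Bystander standing in one of the other trays: a small solder reel with red flanges, 56 mm diameter, 46 mm tall. Origin at the centre of its underside. Leave it alone.
- tip_cleaner: Bystander standing in the third tray: a round steel tin of brass wool for cleaning soldering tips, 62 mm diameter, 42 mm tall. Origin at the centre of its underside. Leave it alone.
Things that resemble listed ones, but are neither listed nor needed, are in the scene too. Leave any green or orange look-alike of the saw_large alone.

How it is judged:
By the outcome, as a careful person would: the job done as asked, in the order asked, and still so for the second after the job is handed in, with the robot touching nothing.
It also fails if it takes over 99 s, if anything falls off the work surface, if the arm or the gripper's body presses on something with over 40 N, if the wrist force passes 120 N, or if a joint passes its speed limit or range.

### The arm

A 6-joint arm with a two-finger parallel gripper is mounted at the origin on the work surface. World frame = base frame: x ahead of the robot, y to its left, z up, the work surface at z = 0. Lengths are in m, angles in rad, forces in N, time in s.
With the tool pointing down it reaches from about 0.375 to 0.9 m from the base axis. Payload 3.1 kg.
Tool frame: the origin (TCP) lies midway between the tips of the shut fingers; the grasp point (between the pads) lies 19 mm behind it; z points along the fingers, y is the line along which they close (so a half turn about z gives the same grasp; the last joint's range is limited). The gripper opens to 85 mm and grips with 20 to 120 N. Pads are 22 mm wide; open, the fingers measure 114 mm over their backs; the gripper's body (76 mm by 85 mm) begins 54 mm behind the grasp point. The pads swing forward as they close: fully open they stand 13 mm farther back than shut.
Start: joints at [1.006, 0.527, 1.433, -0, 1.181, -0.178], TCP at [0.236, 0.579, 0.231] pointing down, gripper open.
Joint ranges: [-3.08, 3.08], [-0.75, 2.2], [0.22, 2.44], [-1.43, 4.57], [0, 2.65], [-2.85, 2.85]. Speed limits (rad/s): [2.79, 2.79, 3.14, 3.14, 3.14, 3.14].

### API

Orientations are given as a unit quaternion [x, y, z, w].
In Python, from station import manip gives the robot as it stands. The module is installed in compiled form; this text tells all that it offers.
- The arm moves only by the tool apply_moves, never from a script. Its arguments are lists of equal length, an entry for each row: "claw": the gripper's target within -1 to 1 (fully open at 1, half-way at 0, shut at -1); "travel": the shift along the tool's x, y, z scaled (see below), a list of three; "turn": the turn, a rotation vector about the tool's x, y, z scaled (see below), a list of three. In form: {"claw": [claw, ...], "travel": [[dx, dy, dz], ...], "turn": [[rx, ry, rz], ...]}. A call has 1 to 5 rows; each row is the pose to reach, as a shift and turn from the pose commanded when the call began, along the tool's axes at that moment, turning the shorter way round; what a row does not reach only later rows make up. The controller multiplies each number of a shift by 800 mm and each number of a turn by 180 degrees. A row lasts 1/12 s, in which the tool goes at most 41.7 mm and 7.16 degrees, less where a joint would pass 70% of its speed; a pose out of reach is approached as far as the arm can. A call with a number of a shift or a turn outside -1 to 1 is refused whole. A call with a gripper value outside its range is refused whole. The fingers move at their own pace and stop on an object; "newtons" is the grip in N (left out, the last holds). Time passes only in rows, so rows that repeat a pose let the fingers close. It gives the time, the measured TCP pose, the force, the opening and the grip force at its end, in the units of the state.
- manip.sense(): the state, without advancing time (a new reading comes with each control period).
- manip.snapshot(name): name is "side" or "top" or "wrist"; returns a dict with "pixels" (384x512x3 uint8, red, green, blue), "depth" (384x512 float32, m along the optical axis (not along the pixel's ray), 0 where there is no reading), "intrinsics" (3x3 intrinsics, pixels), "R" (3x3) and "t" (3): a world point X has camera coordinates R X + t. Camera axes: x right, y down, z forward; pixel columns grow to the right and rows downward; lengths in m; the calibration is good to about 2 mm. A picture is of the moment at which its call begins.
- manip.sign_off(): hands the job in; it is judged then, once.
The state is a dict: "t": time; "q": joint angles; "qd": joint speeds; "tau": joint torques, N m; "tcp_pos": TCP position; "tool_rot": TCP orientation; "force": force on the tool from outside, world axes, zero at the start; "ft_torque": the same for the moment, N m; "finger_gap": opening from 0.0 (shut) to 1.0 (fully open); "gripper_force": force on a finger pad.
Only numpy, scipy, OpenCV 4.12 (cv2) and the standard library are available. Lean on these libraries where they do the work, as an engineer would, in place of code of your own. Each camera call takes 0.05 s, during which the arm holds its last target. There are 200 camera calls.

## Working session

There is one attempt and no reset: what is moved stays moved. The work goes in short steps, Python scripts to look and compute and a tool call to move; the robot and the scene stay as the last step left them, time stands still between calls to the robot, and variables do not carry over. Pictures are saved under pics/ and viewed, at most 14 in all, crops included, and the job is handed in when it is done.

Besides the shell and the picture viewer there is one more tool, called after ">>>" as a command line: name --argument value ..., lists and objects as JSON in quotes. apply_moves: Moves the arm, as the interface text tells. Shifts and turns lie within -1 to 1; 1 stands for 800 mm of shift or 180 degrees of turn. Its arguments: {"type":"object","properties":{"claw":{"type":"array","items":{"type":"number"}},"travel":{"type":"array","items":{"type":"array","items":{"type":"number"}}},"turn":{"type":"array","items":{"type":"array","items":{"type":"number"}}},"newtons":{"type":"number"}},"required":["claw","travel","turn"]}

```bash
mkdir -p pics
cat > h.py <<'E'
import numpy as np, cv2
from station import manip
from scipy.spatial.transform import Rotation as Ro
def shot(n): return manip.snapshot(n)
def save(s,f): cv2.imwrite('pics/'+f+'.png',s['pixels'][:,:,::-1])
def ray(s,u,v,z):
    K,R,t=s['intrinsics'],np.array(s['R']),np.array(s['t'])
    c=-R.T@t; d=R.T@np.linalg.inv(K)@np.array([u,v,1.]); return c+d*(z-c[2])/d[2]
def cloud(s):
    d=s['depth'];v,u=np.mgrid[:d.shape[0],:d.shape[1]];K=s['intrinsics']
    P=np.stack([(u-K[0,2])/K[0,0]*d,(v-K[1,2])/K[1,1]*d,d],-1)
    return (P-np.array(s['t']))@np.array(s['R'])
E
python3 - <<'E'
from h import *
t=shot('top');s=shot('side')
save(t,'t0');save(s,'s0')
np.savez('t0.npz',**t);np.savez('s0.npz',**s)
st=manip.sense();print(st)
print(np.round(t['intrinsics'],1),t['R'],t['t'])
E
```

```text
{'t': 0.1, 'q': array([ 1.00551142e+00,  5.28421847e-01,  1.43377945e+00,  1.80223201e-05,
        1.18141262e+00, -1.78493834e-01]), 'qd': array([ 1.67498641e-03, -3.74556821e-03, -3.50442825e-03,  8.77271566e-05,
        8.66411194e-04,  5.15178990e-04]), 'tau': array([ 3.61893526e-04, -4.43302417e+01, -1.78586483e+01, -2.06427871e-04,
        3.86662476e-03, -3.04008927e-05]), 'tcp_pos': array([0.23537204, 0.57828407, 0.23039991]), 'tool_rot': array([ 1.92195498e-01,  9.81356138e-01, -9.38519277e-04, -3.75003102e-04]), 'force': array([-0.33482926,  0.6565775 ,  1.02844984]), 'ft_torque': array([ 0.03315709,  0.01600386, -0.00431946]), 'gripper_force': 0.0, 'finger_gap': 1.0002479122889396}
[[367.2   0.  259.5]
 [  0.  367.2 195.8]
 [  0.    0.    1. ]] [[ 0.01005403 -0.99831644  0.05712444]
 [-0.99151231 -0.01735834 -0.12884883]
 [ 0.12962349 -0.05534413 -0.99001756]] [-0.02671392  0.6026378   0.62492136]
```

View pics/t0.png

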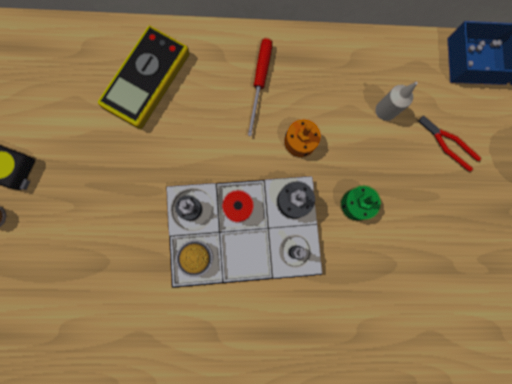

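View pics/s0.png

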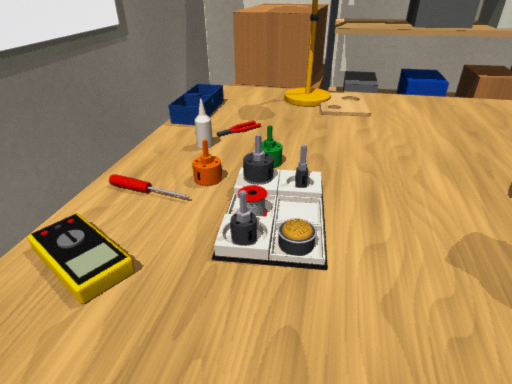

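Top view: dark large saw at (296,200), green look-alike (361,204), orange look-alike (303,138). The dark one fits saw_large (dark steel, on a grid block). The medium saw is at (187,207), small at (298,253), empty tray (246,254), reel (238,206) and tin (194,258). I'll confirm with a crop and measure.

Run:
```python
from h import *
t=dict(np.load('t0.npz'));s=dict(np.load('s0.npz'))
im=t['pixels'];cv2.imwrite('pics/c0.png',cv2.resize(im[110:300,155:395,::-1],None,fx=3.2,fy=3.2,interpolation=cv2.INTER_CUBIC))
P=cloud(t);Q=cloud(s)
# grid via white mask
hsv=cv2.cvtColor(im,cv2.COLOR_RGB2HSV)
m=((hsv[...,1]<40)&(hsv[...,2]>120)).astype(np.uint8);m[:170]=0;m[295:]=0;m[:,:160]=0;m[:,330:]=0
m=cv2.morphologyEx(m,cv2.MORPH_CLOSE,np.ones((9,9)))
c=max(cv2.findContours(m,0,2)[0],key=cv2.contourArea);print('px rect',cv2.minAreaRect(c))
w=np.array([ray(t,*p[0],.022)[:2] for p in c],np.float32);print('rect',cv2.minAreaRect(w*1000))
for n,(u,v) in dict(spare=(246,254),blockS_edge=(273,235),blockL_edge=(172,228),blockM=(315,272),table=(140,250)).items():
    print(n,P[v-1:v+2,u-1:u+2].reshape(-1,3).mean(0).round(4))
for nm,C in(('top',P),('side',Q)):
  for n,(x,y) in dict(L=(296,200),M=(187,207),S=(298,253)).items():
    b=ray(t,x,y,.07)
    d=np.hypot(C[...,0]-b[0],C[...,1]-b[1])
    k=(d<.045)&(C[...,2]>.03)
    z=C[k][:,2];X=C[k]; 
    print(nm,n,b.round(3),'zmax',np.sort(z)[-5:].round(4))
    zt=np.sort(z)[-3]
    h=X[z>zt-.03];print('  shank',len(h),h[:,:2].mean(0).round(4),h[:,:2].min(0).round(4),h[:,:2].max(0).round(4))
    h=X[(z>zt-.062)&(z<zt-.045)];print('  cup',len(h),h[:,:2].min(0).round(4),h[:,:2].max(0).round(4),np.median(h[:,2]).round(4))
```

```text
px rect ((243.2122802734375, 229.90301513671875), (98.96382904052734, 149.16343688964844), 85.42607879638672)
rect ((542.690673828125, 9.09039306640625), (180.37840270996094, 272.04058837890625), 5.202329158782959)
spare [0.4978 0.0037 0.008 ]
blockS_edge [ 0.5329 -0.0444  0.0296]
blockL_edge [0.5433 0.1377 0.0286]
blockM [ 0.4673 -0.1209  0.0293]
table [0.5049 0.1794 0.0779]
top L [ 0.593 -0.08   0.07 ] zmax [0.1266 0.1266 0.1269 0.1277 0.1279]
  shank 67 [ 0.5942 -0.0798] [ 0.589  -0.0865] [ 0.6012 -0.0752]
  cup 871 [ 0.5634 -0.1114] [ 0.6259 -0.0493] 0.074
top M [0.578 0.107 0.07 ] zmax [0.1107 0.1112 0.1115 0.1118 0.1124]
  shank 58 [0.5785 0.1067] [0.5736 0.1015] [0.5851 0.1128]
  cup 347 [0.558  0.0858] [0.6    0.1289] 0.0581
top S [ 0.502 -0.083  0.07 ] zmax [0.1108 0.111  0.1112 0.1114 0.1114]
  shank 59 [ 0.5035 -0.0835] [ 0.4981 -0.0903] [ 0.509  -0.0787]
  cup 70 [ 0.4913 -0.0943] [ 0.5154 -0.0729] 0.0581
side L [ 0.593 -0.08   0.07 ] zmax [0.126  0.126  0.1261 0.1264 0.1271]
  shank 88 [ 0.5936 -0.0778] [ 0.5885 -0.0857] [ 0.5999 -0.0742]
  cup 388 [ 0.5621 -0.1073] [ 0.6246 -0.0469] 0.074
side M [0.578 0.107 0.07 ] zmax [0.1106 0.1106 0.1106 0.1108 0.1109]
  shank 130 [0.5772 0.1112] [0.572  0.1038] [0.5837 0.1143]
  cup 345 [0.5559 0.0882] [0.5994 0.1309] 0.0581
side S [ 0.502 -0.083  0.07 ] zmax [0.1099 0.1102 0.1102 0.1104 0.1105]
  shank 89 [ 0.5018 -0.0814] [ 0.4963 -0.0902] [ 0.5077 -0.0775]
  cup 93 [ 0.4904 -0.0874] [ 0.5137 -0.0718] 0.0573
```

View pics/c0.png

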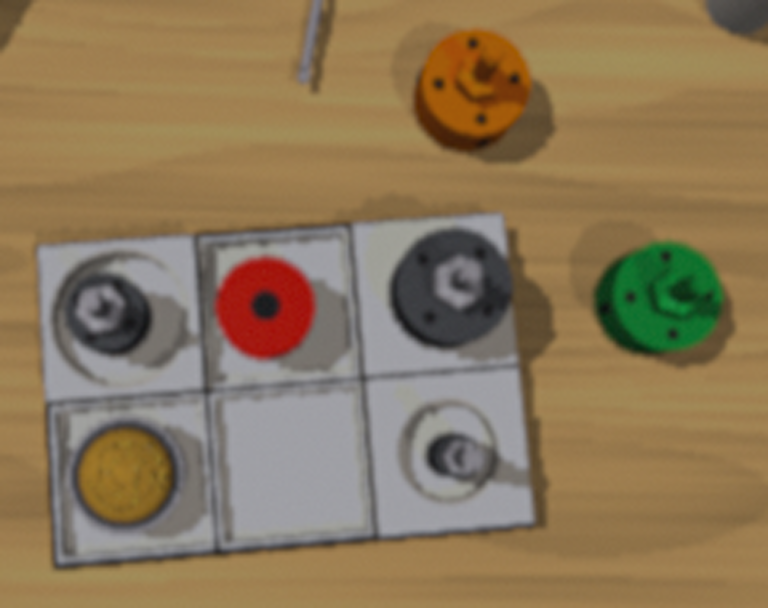

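The crop confirms it: the dark saw at crop (455,290) on the plain white block at upper right is saw_large. The green and orange ones stand on the bare table, so I'll leave them alone. Plan: large → spare, small → nest_small, medium → nest_medium, large → nest_large. I'm moving above saw_large now.

>>> apply_moves --claw '[0,0,0,0,0]' --travel '[[-0.036,-0.03,0],[-0.072,-0.059,0],[-0.108,-0.089,0],[-0.145,-0.118,0],[-0.181,-0.148,0]]' --turn '[[0,0,0],[0,0,0],[0,0,0],[0,0,0],[0,0,0]]' --newtons 60

```text
t: 0.52
tcp_pos: [0.3254, 0.4129, 0.2309]
tool_rot: [0.192, 0.981, -0.0, -0.0]
force: [0.3, 0.4, 0.6]
finger_gap: 0.498
gripper_force: 0.0
```

>>> apply_moves --claw '[0,0,0,0,0]' --travel '[[-0.036,-0.03,0],[-0.072,-0.059,0],[-0.108,-0.089,0],[-0.145,-0.118,0],[-0.181,-0.148,0]]' --turn '[[0,0,0],[0,0,0],[0,0,0],[0,0,0],[0,0,0]]'

```text
t: 0.93
tcp_pos: [0.415, 0.2486, 0.2311]
tool_rot: [0.192, 0.981, -0.0, -0.0]
force: [0.6, 0.5, 0.4]
finger_gap: 0.495
gripper_force: 0.0
```

>>> apply_moves --claw '[0,0,0,0,0]' --travel '[[-0.036,-0.03,0],[-0.072,-0.059,0],[-0.108,-0.089,0],[-0.145,-0.118,0],[-0.181,-0.148,0]]' --turn '[[0,0,0],[0,0,0],[0,0,0],[0,0,0],[0,0,0]]'

```text
t: 1.35
tcp_pos: [0.5045, 0.0842, 0.2311]
tool_rot: [0.192, 0.981, 0.0, -0.0]
force: [0.5, 0.5, -0.4]
finger_gap: 0.505
gripper_force: 0.0
```

```bash
cat >> h.py <<'E'
def go(x,y,z):
    s=manip.sense();R=Ro.from_quat(s['tool_rot']).as_matrix()
    d=R.T@(np.array([x,y,z])-s['tcp_pos'])
    print('t',round(s['t'],2),'tcp',s['tcp_pos'].round(4),'tilt',R[:,2].round(4),'F',s['force'].round(1),'gap',round(s['finger_gap'],3),'grip',round(s['gripper_force'],1),'-> travel',(d/.8).round(4),'rows',round(np.linalg.norm(d)/.04,1))
E
python3 - <<'E'
from h import *
go(.594,-.079,.215)
w=shot('wrist');save(w,'w0');np.savez('w0.npz',**w)
E
```

```text
t 1.35 tcp [0.5045 0.0842 0.2311] tilt [-5.e-04  2.e-04 -1.e+00] F [ 0.5  0.5 -0.4] gap 0.505 grip 0.0 -> travel [-0.1807 -0.1467  0.02  ] rows 4.7
```

View pics/w0.png

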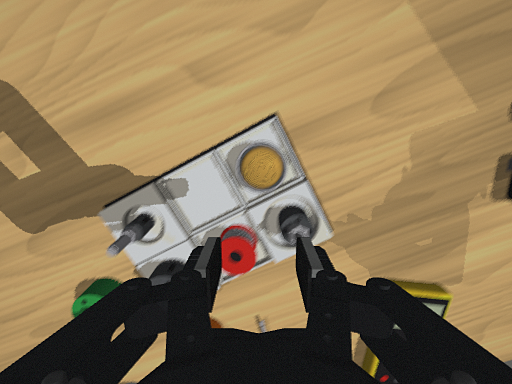

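Wrist view shows the tin at (262,167), reel (238,255), medium saw (295,222), small saw (130,235), empty tray (195,190) and the grid corner (276,115). I'm moving over the large saw, and refining the grid from this view's depth.

>>> apply_moves --claw '[0,0,0,0,0]' --travel '[[-0.036,-0.029,0.004],[-0.072,-0.059,0.008],[-0.108,-0.088,0.012],[-0.145,-0.117,0.016],[-0.181,-0.147,0.02]]' --turn '[[0,0,0],[0,0,0],[0,0,0],[0,0,0],[0,0,0]]'

```text
t: 1.82
tcp_pos: [0.5942, -0.0788, 0.2147]
tool_rot: [0.192, 0.981, 0.0, -0.0]
force: [0.7, 0.1, -0.9]
finger_gap: 0.499
gripper_force: 0.0
```

Run:
```python
from h import *
a=np.deg2rad(5.2);ex=np.array([np.cos(a),np.sin(a)]);ey=np.array([-ex[1],ex[0]]);c0=np.array([.5427,.0091])
cells=dict(S=(45,-90),M=(-45,-90),L=(45,90),spare=(-45,0))
for f in('t0','w0','s0'):
    C=cloud(dict(np.load(f+'.npz')))
    for n,(i,j) in cells.items():
        c=c0+(i*ex+j*ey)/1000
        d=C[...,:2]-c;u=d@ex;v=d@ey
        lo,hi=((.0265,.0315) if n!='spare' else (.007,.011))
        k=(abs(u)<.06)&(abs(v)<.06)&(C[...,2]>lo)&(C[...,2]<hi)
        if n=='spare':k&=(abs(u)<.044)&(abs(v)<.044)
        if k.sum()<30: continue
        r=cv2.minAreaRect((C[k][:,:2]*1000).astype(np.float32))
        fl=(np.hypot(u,v)<.041)&(C[...,2]>.010)&(C[...,2]<.016)
        print(f,n,'guess',(c*1000).round(1),'rect',np.round(r[0],1),np.round(r[1],1),round(r[2],1),k.sum(),'u',np.percentile(u[k],[1,99]).round(3),'v',np.percentile(v[k],[1,99]).round(3), 'z',np.median(C[k][:,2]).round(4))
go(.594,-.079,.092)
w=shot('wrist');save(w,'w1')
```

```text
t0 S guess [595.7 -76.5] rect [587.6 -77.3] [103.9  88.6] 5.2 1412 u [-0.059  0.043] v [-0.043  0.044] z 0.029
t0 M guess [506.  -84.6] rect [514. -84.] [104.   88.6] 5.2 1901 u [-0.043  0.059] v [-0.043  0.044] z 0.029
t0 L guess [579.4 102.8] rect [579.1 102.8] [88.2 88. ] 5.4 976 u [-0.044  0.043] v [-0.044  0.044] z 0.0289
t0 spare guess [497.9   5. ] rect [497.6   4.9] [82.1 82.1] 5.2 1694 u [-0.041  0.04 ] v [-0.04  0.04] z 0.0084
w0 S guess [595.7 -76.5] rect [586.5 -77. ] [101.6  88.7] 5.3 1262 u [-0.06   0.036] v [-0.043  0.044] z 0.0298
w0 M guess [506.  -84.6] rect [512.8 -84. ] [106.2  89.7] 5.3 3264 u [-0.046  0.059] v [-0.043  0.044] z 0.0298
w0 L guess [579.4 102.8] rect [577.5  94.9] [ 88.9 103.7] 5.2 1664 u [-0.047  0.041] v [-0.044  0.044] z 0.0295
w0 spare guess [497.9   5. ] rect [497.8   6.1] [86.4 85.7] 5.2 3290 u [-0.043  0.038] v [-0.041  0.039] z 0.0089
s0 S guess [595.7 -76.5] rect [587. -76.] [102.6  89. ] 4.9 517 u [-0.059  0.042] v [-0.042  0.045] z 0.0293
s0 M guess [506.  -84.6] rect [513.4 -83.4] [105.1  91.1] 5.4 781 u [-0.045  0.059] v [-0.043  0.045] z 0.0292
s0 L guess [579.4 102.8] rect [571.5  94.9] [101.8 105.3] 5.0 753 u [-0.046  0.042] v [-0.058  0.045] z 0.029
s0 spare guess [497.9   5. ] rect [499.1   1.2] [86.7 78.3] 5.6 821 u [-0.042  0.039] v [-0.042  0.026] z 0.0083
t 1.82 tcp [ 0.5942 -0.0788  0.2147] tilt [-8.e-04  5.e-04 -1.e+00] F [ 0.7  0.1 -0.9] gap 0.499 grip 0.0 -> travel [-0.     -0.0003  0.1534] rows 3.1
```

View pics/w1.png

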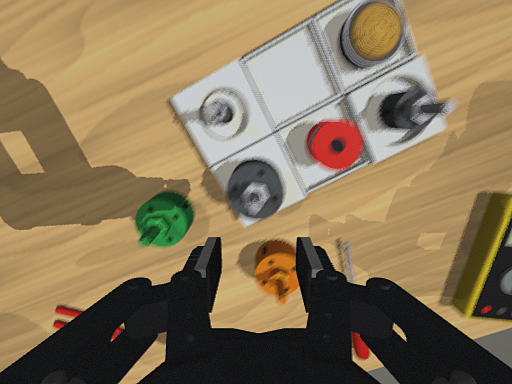

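Wrist view: saw_large's shank at (257,198) is centred between the finger columns (210 and 305), with the decoys clear. The grid estimates agree to about 1 mm, so I'm descending and gripping.

>>> apply_moves --claw '[0,0,0,0,0]' --travel '[[0,0,0.045],[0,0,0.09],[0,0,0.125],[0,0,0.145],[0,0,0.153]]' --turn '[[0,0,0],[0,0,0],[0,0,0],[0,0,0],[0,0,0]]'

```text
t: 2.28
tcp_pos: [0.5912, -0.0765, 0.0894]
tool_rot: [0.192, 0.981, 0.0, -0.004]
force: [-0.3, 0.3, -0.0]
finger_gap: 0.501
gripper_force: 0.0
```

>>> apply_moves --claw '[-1,-1,-1,-1,-1]' --travel '[[0,0,0],[0,0,0],[0,0,0],[0,0,0],[0,0,0]]' --turn '[[0,0,0],[0,0,0],[0,0,0],[0,0,0],[0,0,0]]' --newtons 60

```text
t: 2.7
tcp_pos: [0.5943, -0.0775, 0.0939]
tool_rot: [0.192, 0.981, -0.0, 0.001]
force: [0.0, -0.4, -3.7]
finger_gap: 0.11
gripper_force: 58.3
```

```bash
python3 -c "
from h import *
go(.594,-.079,.215)"
```

```text
t 2.7 tcp [ 0.5943 -0.0775  0.0939] tilt [ 1.7e-03 -5.0e-04 -1.0e+00] F [ 0.  -0.4 -3.7] gap 0.11 grip 58.3 -> travel [-0.0006 -0.0018 -0.1513] rows 3.0
```

>>> apply_moves --claw '[-1,-1,-1,-1,-1]' --travel '[[0,0,-0.015],[0,0,-0.05],[0,0,-0.09],[0,0,-0.13],[0,0,-0.15]]' --turn '[[0,0,0],[0,0,0],[0,0,0],[0,0,0],[0,0,0]]'

```text
t: 3.12
tcp_pos: [0.5956, -0.078, 0.2182]
tool_rot: [0.192, 0.981, -0.0, 0.004]
force: [1.2, -0.5, -1.6]
finger_gap: 0.108
gripper_force: 58.6
```

```bash
python3 -c "
from h import *
go(.498,.006,.215)"
```

```text
t 3.12 tcp [ 0.5956 -0.078   0.2182] tilt [ 0.0071 -0.0023 -1.    ] F [ 1.2 -0.5 -1.6] gap 0.108 grip 58.6 -> travel [0.1527 0.0512 0.0029] rows 3.2
```

>>> apply_moves --claw '[-1,-1,-1,-1,-1]' --travel '[[0.025,0.008,0],[0.065,0.022,0],[0.105,0.036,0],[0.14,0.047,0],[0.153,0.051,0]]' --turn '[[0,0,0],[0,0,0],[0,0,0],[0,0,0],[0,0,0]]'

```text
t: 3.53
tcp_pos: [0.4907, 0.0093, 0.2135]
tool_rot: [0.191, 0.981, 0.0, -0.003]
force: [-1.0, -0.2, -2.7]
finger_gap: 0.104
gripper_force: 58.5
```

>>> apply_moves --claw '[-1,-1,-1,-1,-1]' --travel '[[0,0,0],[0,0,0],[0,0,0.03],[0,0,0.06],[0,0,0.08]]' --turn '[[0,0,0],[0,0,0],[0,0,0],[0,0,0],[0,0,0]]'

```text
t: 3.95
tcp_pos: [0.4979, 0.0051, 0.1481]
tool_rot: [0.193, 0.981, -0.0, 0.001]
force: [-1.1, -0.0, -3.2]
finger_gap: 0.11
gripper_force: 58.8
```

```bash
python3 -c "
from h import *
go(.498,.006,.078)
t=shot('top');s=shot('side');C=cloud(s)
z=C[...,2];d=np.hypot(C[...,0]-.498,C[...,1]-.005)
cv2.imwrite('pics/p1.png',cv2.resize(s['pixels'][120:280,190:350,::-1],None,fx=3,fy=3))
go(.498,.006,.078)
"
```

```text
t 3.95 tcp [0.4979 0.0051 0.1481] tilt [ 2.4e-03 -9.0e-04 -1.0e+00] F [-1.1 -0.  -3.2] gap 0.11 grip 58.8 -> travel [0.0005 0.0011 0.0876] rows 1.8
t 4.05 tcp [0.496  0.0055 0.147 ] tilt [-3.4e-03  5.0e-04 -1.0e+00] F [-0.7 -0.2 -2.3] gap 0.11 grip 58.6 -> travel [-0.0024  0.0016  0.0862] rows 1.7
```

View pics/p1.png

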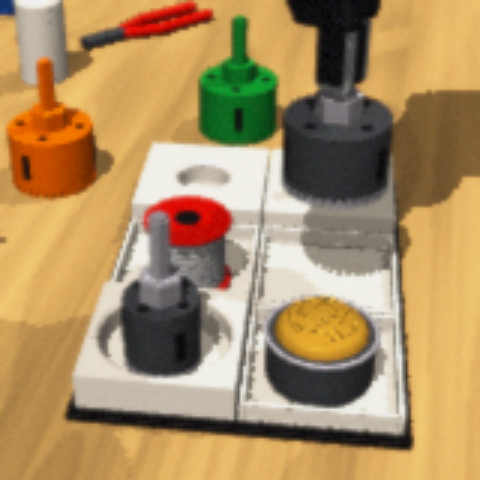

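Crop: saw_large hangs upright in the gripper at crop (340,150), over the empty tray. The arm oscillates a little, so I'm lowering slowly with settling rows.

>>> apply_moves --claw '[-1,-1,-1,-1,-1]' --travel '[[0,0,0.02],[0,0,0.04],[0,0,0.06],[0,0,0.073],[0,0,0.078]]' --turn '[[0,0,0],[0,0,0],[0,0,0],[0,0,0],[0,0,0]]'

```text
t: 4.47
tcp_pos: [0.4975, 0.0055, 0.0861]
tool_rot: [0.193, 0.981, -0.0, 0.001]
force: [0.3, -0.6, -2.0]
finger_gap: 0.109
gripper_force: 58.6
```

>>> apply_moves --claw '[-1,-1,-1,-1,-1]' --travel '[[0,0,0],[0,0,0],[0,0,0],[0,0,0],[0,0,0.002]]' --turn '[[0,0,0],[0,0,0],[0,0,0],[0,0,0],[0,0,0]]'

```text
t: 4.88
tcp_pos: [0.4966, 0.0063, 0.0858]
tool_rot: [0.192, 0.981, -0.0, 0.001]
force: [0.1, -0.2, -2.3]
finger_gap: 0.109
gripper_force: 58.6
```

```bash
python3 -c "
from h import *
go(.498,.006,.073)"
```

```text
t 4.88 tcp [0.4966 0.0063 0.0858] tilt [ 2.3e-03 -5.0e-04 -1.0e+00] F [ 0.1 -0.2 -2.3] gap 0.109 grip 58.6 -> travel [-0.0017  0.0003  0.0161] rows 0.3
```

>>> apply_moves --claw '[-1,-1,-1,-1,-1]' --travel '[[0,0,0.004],[0,0,0.008],[0,0,0.01],[0,0,0.012],[0,0,0.013]]' --turn '[[0,0,0],[0,0,0],[0,0,0],[0,0,0],[0,0,0]]'

```text
t: 5.3
tcp_pos: [0.4956, 0.0065, 0.0741]
tool_rot: [0.192, 0.981, -0.0, -0.0]
force: [-0.2, 0.1, -2.7]
finger_gap: 0.104
gripper_force: 58.6
```

>>> apply_moves --claw '[-1,-1,-1,-1,-1]' --travel '[[0,0,0.001],[0,0,0.001],[0,0,0.002],[0,0,0.002],[0,0,0.002]]' --turn '[[0,0,0],[0,0,0],[0,0,0],[0,0,0],[0,0,0]]'

```text
t: 5.72
tcp_pos: [0.4958, 0.0064, 0.0729]
tool_rot: [0.192, 0.981, -0.0, 0.0]
force: [0.2, -0.6, -2.2]
finger_gap: 0.109
gripper_force: 58.6
```

>>> apply_moves --claw '[-1,-1,-1,-1]' --travel '[[0,0,0.001],[0,0,0.001],[0,0,0.002],[0,0,0.002]]' --turn '[[0,0,0],[0,0,0],[0,0,0],[0,0,0]]'

```text
t: 6.05
tcp_pos: [0.4958, 0.0063, 0.0724]
tool_rot: [0.192, 0.981, -0.0, 0.0]
force: [-2.7, -1.1, 8.8]
finger_gap: 0.106
gripper_force: 60.1
```

Contact (+8.8 N at 72.4 mm). Releasing and going straight up.

>>> apply_moves --claw '[0,0,0,0,0]' --travel '[[0,0,0],[0,0,0],[0,0,0],[0,0,0],[0,0,-0.03]]' --turn '[[0,0,0],[0,0,0],[0,0,0],[0,0,0],[0,0,0]]'

```text
t: 6.47
tcp_pos: [0.4933, 0.0068, 0.0924]
tool_rot: [0.192, 0.981, 0.0, -0.004]
force: [-0.3, -0.4, -0.0]
finger_gap: 0.499
gripper_force: 0.0
```

>>> apply_moves --claw '[0,0,0]' --travel '[[0,0,-0.04],[0,0,-0.08],[0,0,-0.09]]' --turn '[[0,0,0],[0,0,0],[0,0,0]]'

```text
t: 6.72
tcp_pos: [0.4984, 0.006, 0.1712]
tool_rot: [0.192, 0.981, -0.0, 0.004]
force: [0.3, -0.8, 0.5]
finger_gap: 0.499
gripper_force: 0.0
```

Run:
```python
from h import *
go(.5025,-.0825,.165)
C=cloud(shot('side'))
for n,x,y in(('L',.497,.006),('S',.5025,-.0825)):
    d=np.hypot(C[...,0]-x,C[...,1]-y);k=(d<.012)&(C[...,2]<.115)&(C[...,2]>.075);h=C[k];print(n,len(h),h[:,2].max().round(4) if len(h) else 0,(h[:,:2].max(0)/2+h[:,:2].min(0)/2).round(4))
```

```text
t 6.72 tcp [0.4984 0.006  0.1712] tilt [ 0.0076 -0.0016 -1.    ] F [ 0.3 -0.8  0.5] gap 0.499 grip 0.0 -> travel [-0.0464 -0.1006  0.0079] rows 2.2
L 116 0.1061 [0.4958 0.0069]
S 103 0.111 [ 0.502  -0.0833]
```

Large stands upright in the tray (top at 106 mm). Next, saw_small.

>>> apply_moves --claw '[0,0,0,0,0]' --travel '[[-0.015,-0.035,0],[-0.03,-0.07,0.004],[-0.042,-0.093,0.008],[-0.046,-0.1,0.008],[-0.046,-0.1,0.008]]' --turn '[[0,0,0],[0,0,0],[0,0,0],[0,0,0],[0,0,0]]'

```text
t: 7.18
tcp_pos: [0.4995, -0.0828, 0.1597]
tool_rot: [0.194, 0.981, 0.0, -0.001]
force: [-0.4, 1.1, 0.3]
finger_gap: 0.497
gripper_force: 0.0
```

>>> apply_moves --claw '[0,0,0]' --travel '[[0,0,0],[0,0,0],[0,0,0]]' --turn '[[0,0,0],[0,0,0],[0,0,0]]'

```text
t: 7.43
tcp_pos: [0.4993, -0.0803, 0.1606]
tool_rot: [0.192, 0.981, 0.0, -0.001]
force: [0.8, 0.6, -0.8]
finger_gap: 0.496
gripper_force: 0.0
```

```bash
python3 -c "
from h import *
go(.5025,-.083,.0765)"
```

```text
t 7.43 tcp [ 0.4993 -0.0803  0.1606] tilt [-1.e-03  7.e-04 -1.e+00] F [ 0.8  0.6 -0.8] gap 0.496 grip 0.0 -> travel [-0.0052 -0.0017  0.1052] rows 2.1
```

>>> apply_moves --claw '[0,0,0,0,0]' --travel '[[-0.005,-0.002,0.035],[-0.005,-0.002,0.065],[-0.005,-0.002,0.09],[-0.005,-0.002,0.102],[-0.005,-0.002,0.105]]' --turn '[[0,0,0],[0,0,0],[0,0,0],[0,0,0],[0,0,0]]'

```text
t: 7.85
tcp_pos: [0.5016, -0.0833, 0.0754]
tool_rot: [0.192, 0.981, 0.0, -0.002]
force: [-0.9, 0.1, 0.7]
finger_gap: 0.499
gripper_force: 0.0
```

>>> apply_moves --claw '[0,0,-1,-1,-1]' --travel '[[0,0,0],[0,0,0],[0,0,0],[0,0,0],[0,0,0]]' --turn '[[0,0,0],[0,0,0],[0,0,0],[0,0,0],[0,0,0]]'

```text
t: 8.27
tcp_pos: [0.5035, -0.0848, 0.078]
tool_rot: [0.192, 0.981, -0.0, 0.001]
force: [0.6, -0.1, 3.4]
finger_gap: 0.106
gripper_force: 58.5
```

>>> apply_moves --claw '[-1,-1,-1]' --travel '[[0,0,0],[0,0,0],[0,0,0]]' --turn '[[0,0,0],[0,0,0],[0,0,0]]'

```text
t: 8.52
tcp_pos: [0.5035, -0.0848, 0.078]
tool_rot: [0.192, 0.981, -0.0, 0.001]
force: [-0.7, 0.5, 6.5]
finger_gap: 0.105
gripper_force: 58.5
```

```bash
python3 -c "
from h import *
go(.5025,-.0825,.13)"
```

```text
t 8.52 tcp [ 0.5035 -0.0848  0.078 ] tilt [ 2.e-03 -7.e-04 -1.e+00] F [-0.7  0.5  6.5] gap 0.105 grip 58.5 -> travel [ 0.0021  0.0022 -0.065 ] rows 1.3
```

>>> apply_moves --claw '[-1,-1,-1,-1,-1]' --travel '[[0,0,-0.01],[0,0,-0.03],[0,0,-0.055],[0,0,-0.065],[0,0,-0.065]]' --turn '[[0,0,0],[0,0,0],[0,0,0],[0,0,0],[0,0,0]]'

```text
t: 8.93
tcp_pos: [0.5041, -0.085, 0.1309]
tool_rot: [0.192, 0.981, -0.0, 0.002]
force: [-0.2, -0.4, -1.2]
finger_gap: 0.11
gripper_force: 58.4
```

```bash
python3 -c "
from h import *
go(.596,-.077,.13)"
```

```text
t 8.93 tcp [ 0.5041 -0.085   0.1309] tilt [ 0.0043 -0.0017 -1.    ] F [-0.2 -0.4 -1.2] gap 0.11 grip 58.4 -> travel [-0.1026  0.0526  0.0016] rows 2.3
```

>>> apply_moves --claw '[-1,-1,-1,-1,-1]' --travel '[[-0.015,0.008,0],[-0.045,0.023,0],[-0.075,0.038,0],[-0.095,0.048,0],[-0.102,0.052,0]]' --turn '[[0,0,0],[0,0,0],[0,0,0],[0,0,0],[0,0,0]]'

```text
t: 9.35
tcp_pos: [0.5968, -0.077, 0.1282]
tool_rot: [0.192, 0.981, -0.0, 0.001]
force: [0.2, -0.0, -0.6]
finger_gap: 0.102
gripper_force: 58.5
```

>>> apply_moves --claw '[-1,-1,-1,-1,-1]' --travel '[[0,0,0],[0,0,0],[0,0,0],[0,0,0],[0,0,0]]' --turn '[[0,0,0],[0,0,0],[0,0,0],[0,0,0],[0,0,0]]'

```text
t: 9.77
tcp_pos: [0.5929, -0.0768, 0.1288]
tool_rot: [0.192, 0.981, 0.0, -0.001]
force: [0.7, 0.3, -0.8]
finger_gap: 0.109
gripper_force: 58.5
```

Run:
```python
from h import *
go(.596,-.077,.10)
c=np.array([.5953,-.0765])
for n in('top','side'):
    C=cloud(shot(n));d=np.hypot(C[...,0]-c[0],C[...,1]-c[1]);k=(d<.03)&(C[...,2]>.067)&(C[...,2]<.108);h=C[k]
    print(n,len(h),h.min(0).round(4),h.max(0).round(4))
s=manip.snapshot('side');cv2.imwrite('pics/p2.png',cv2.resize(s['pixels'][120:280,190:350,::-1],None,fx=3,fy=3))
go(.596,-.077,.10)
```

```text
t 9.77 tcp [ 0.5929 -0.0768  0.1288] tilt [-1.3e-03  3.0e-04 -1.0e+00] F [ 0.7  0.3 -0.8] gap 0.109 grip 58.5 -> travel [-0.0037  0.0013  0.036 ] rows 0.7Traceback (most recent call last):
  File "<stdin>", line 6, in <module>
    return umr_minimum(a, axis, None, out, keepdims, initial, where)
ValueError: zero-size array to reduction operation minimum which has no identity
```

Run:
```python
from h import *
go(.596,-.077,.10)
c=np.array([.5953,-.0765])
s=shot('side');C=cloud(s);d=np.hypot(C[...,0]-c[0],C[...,1]-c[1]);k=(d<.03)&(C[...,2]>.067)&(C[...,2]<.105);h=C[k]
print(len(h),h.min(0).round(4),h.max(0).round(4), 'depth-camera pos',(-s['R'].T@s['t']).round(2))
cv2.imwrite('pics/p2.png',cv2.resize(s['pixels'][120:280,190:350,::-1],None,fx=3,fy=3))
```

```text
t 9.82 tcp [ 0.5932 -0.0769  0.129 ] tilt [-7.e-04  2.e-04 -1.e+00] F [-0.5  0.  -1.5] gap 0.105 grip 58.5 -> travel [-0.0033  0.0011  0.0362] rows 0.7
203 [ 0.5794 -0.0775  0.0671] [ 0.6049 -0.0634  0.105 ] depth-camera pos [0.46 0.55 0.4 ]
```

View pics/p2.png

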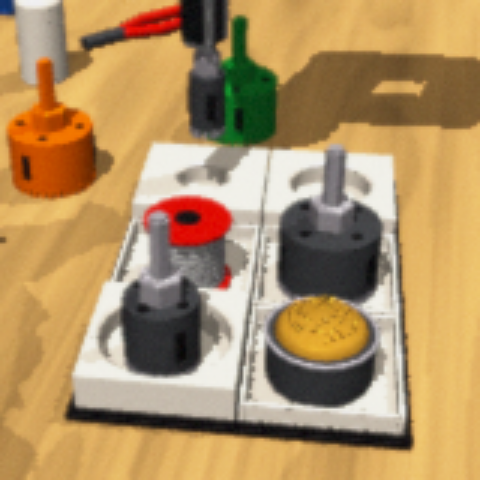

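Crop: the small saw hangs upright at (207,95) above the small pocket (203,178), about 3 mm short in x. I'll correct that and lower.

>>> apply_moves --claw '[-1,-1,-1,-1,-1]' --travel '[[-0.004,0.001,0.01],[-0.004,0.001,0.022],[-0.004,0.001,0.03],[-0.004,0.001,0.034],[-0.004,0.001,0.034]]' --turn '[[0,0,0],[0,0,0],[0,0,0],[0,0,0],[0,0,0]]'

```text
t: 10.28
tcp_pos: [0.5963, -0.0769, 0.1]
tool_rot: [0.192, 0.981, 0.0, -0.002]
force: [0.5, 0.1, -1.2]
finger_gap: 0.11
gripper_force: 58.5
```

```bash
python3 -c "
from h import *
go(.596,-.077,.077)
s=shot('side');C=cloud(s);d=np.hypot(C[...,0]-.595,C[...,1]+.0765);k=(d<.03)&(C[...,2]>.045)&(C[...,2]<.075);h=C[k]
print(len(h),h.min(0).round(4),h.max(0).round(4))
"
```

```text
t 10.28 tcp [ 0.5963 -0.0769  0.1   ] tilt [-0.0032  0.001  -1.    ] F [ 0.5  0.1 -1.2] gap 0.11 grip 58.5 -> travel [ 0.0002 -0.0002  0.0288] rows 0.6
149 [ 0.5831 -0.0777  0.0454] [ 0.608  -0.0631  0.075 ]
```

>>> apply_moves --claw '[-1,-1,-1,-1,-1]' --travel '[[0,0,0.007],[0,0,0.015],[0,0,0.021],[0,0,0.024],[0,0,0.025]]' --turn '[[0,0,0],[0,0,0],[0,0,0],[0,0,0],[0,0,0]]'

```text
t: 10.75
tcp_pos: [0.5969, -0.0771, 0.081]
tool_rot: [0.192, 0.981, 0.0, -0.001]
force: [-0.4, -0.2, -1.3]
finger_gap: 0.109
gripper_force: 58.5
```

>>> apply_moves --claw '[-1,-1,-1,-1,-1]' --travel '[[0,0,0.001],[0,0,0.001],[0,0,0.002],[0,0,0.002],[0,0,0.002]]' --turn '[[0,0,0],[0,0,0],[0,0,0],[0,0,0],[0,0,0]]'

```text
t: 11.17
tcp_pos: [0.5974, -0.0773, 0.0803]
tool_rot: [0.192, 0.981, -0.0, 0.0]
force: [0.0, 0.2, -2.1]
finger_gap: 0.107
gripper_force: 58.5
```

>>> apply_moves --claw '[-1,-1,-1,-1,-1]' --travel '[[0,0,0.001],[0,0,0.002],[0,0,0.002],[0,0,0.003],[0,0,0.003]]' --turn '[[0,0,0],[0,0,0],[0,0,0],[0,0,0],[0,0,0]]'

```text
t: 11.58
tcp_pos: [0.5975, -0.0773, 0.078]
tool_rot: [0.192, 0.981, -0.0, 0.0]
force: [-1.2, 0.1, 1.4]
finger_gap: 0.107
gripper_force: 58.9
```

>>> apply_moves --claw '[-1,-1,-1]' --travel '[[0,0,0.001],[0,0,0.001],[0,0,0.001]]' --turn '[[0,0,0],[0,0,0],[0,0,0]]'

```text
t: 11.83
tcp_pos: [0.5976, -0.0774, 0.0781]
tool_rot: [0.192, 0.981, -0.0, 0.0]
force: [-1.6, 0.3, 6.0]
finger_gap: 0.109
gripper_force: 59.2
```

Contact at the expected height. Releasing and rising.

>>> apply_moves --claw '[0,0,0,0,0]' --travel '[[0,0,0],[0,0,0],[0,0,0],[0,0,0],[0,0,-0.03]]' --turn '[[0,0,0],[0,0,0],[0,0,0],[0,0,0],[0,0,0]]'

```text
t: 12.25
tcp_pos: [0.5941, -0.0764, 0.0969]
tool_rot: [0.192, 0.981, 0.001, -0.005]
force: [0.7, 0.4, -0.3]
finger_gap: 0.502
gripper_force: 0.0
```

>>> apply_moves --claw '[0,0,0]' --travel '[[0,0,-0.04],[0,0,-0.075],[0,0,-0.08]]' --turn '[[0,0,0],[0,0,0],[0,0,0]]'

```text
t: 12.5
tcp_pos: [0.6006, -0.0782, 0.1697]
tool_rot: [0.192, 0.981, -0.001, 0.005]
force: [0.3, -0.6, 0.4]
finger_gap: 0.502
gripper_force: 0.0
```

```bash
python3 -c "
from h import *
go(.578,.1085,.165)
C=cloud(shot('side'))
for n,x,y in(('S',.595,-.076),('M',.578,.108)):
    d=np.hypot(C[...,0]-x,C[...,1]-y);k=(d<.014)&(C[...,2]<.118)&(C[...,2]>.08);h=C[k];print(n,len(h),h[:,2].max().round(4),(h[:,:2].max(0)/2+h[:,:2].min(0)/2).round(4))
"
```

```text
t 12.5 tcp [ 0.6006 -0.0782  0.1697] tilt [ 0.0091 -0.0029 -1.    ] F [ 0.3 -0.6  0.4] gap 0.502 grip 0.0 -> travel [0.1142 0.2055 0.005 ] rows 4.7
S 90 0.1108 [ 0.5958 -0.0765]
M 131 0.1117 [0.5779 0.1087]
```

Small is home (top at 110.8 mm). Next, the medium saw.

>>> apply_moves --claw '[0,0,0,0,0]' --travel '[[0.02,0.038,0],[0.044,0.083,0],[0.068,0.128,0.005],[0.09,0.17,0.005],[0.108,0.202,0.005]]' --turn '[[0,0,0],[0,0,0],[0,0,0],[0,0,0],[0,0,0]]'

```text
t: 12.97
tcp_pos: [0.5764, 0.1076, 0.1591]
tool_rot: [0.192, 0.981, -0.0, -0.002]
force: [-0.4, 0.4, 0.8]
finger_gap: 0.498
gripper_force: 0.0
```

>>> apply_moves --claw '[0,0,0,0]' --travel '[[0.002,0.004,0],[0.002,0.004,0],[0.002,0.004,0],[0.002,0.004,0]]' --turn '[[0,0,0],[0,0,0],[0,0,0],[0,0,0]]'

```text
t: 13.3
tcp_pos: [0.5781, 0.1073, 0.1603]
tool_rot: [0.193, 0.981, -0.0, -0.0]
force: [0.4, -0.2, 0.2]
finger_gap: 0.5
gripper_force: 0.0
```

```bash
python3 -c "
from h import *
go(.578,.108,.0765)"
```

```text
t 13.3 tcp [0.5781 0.1073 0.1603] tilt [-8.e-04 -5.e-04 -1.e+00] F [ 0.4 -0.2  0.2] gap 0.5 grip 0.0 -> travel [0.0004 0.0009 0.1047] rows 2.1
```

>>> apply_moves --claw '[0,0,0,0,0]' --travel '[[0,0.001,0.035],[0,0.001,0.065],[0,0.001,0.09],[0,0.001,0.1],[0,0.001,0.103]]' --turn '[[0,0,0],[0,0,0],[0,0,0],[0,0,0],[0,0,0]]'

```text
t: 13.72
tcp_pos: [0.5774, 0.1078, 0.0767]
tool_rot: [0.193, 0.981, -0.0, -0.002]
force: [-0.5, 0.3, -0.8]
finger_gap: 0.498
gripper_force: 0.0
```

>>> apply_moves --claw '[0,0,-1,-1,-1]' --travel '[[0,0,0],[0,0,0],[0,0,0],[0,0,0],[0,0,0]]' --turn '[[0,0,0],[0,0,0],[0,0,0],[0,0,0],[0,0,0]]'

```text
t: 14.13
tcp_pos: [0.579, 0.1092, 0.0796]
tool_rot: [0.192, 0.981, 0.0, 0.001]
force: [0.1, -0.5, 1.4]
finger_gap: 0.107
gripper_force: 58.5
```

>>> apply_moves --claw '[-1,-1,-1]' --travel '[[0,0,0],[0,0,0],[0,0,0]]' --turn '[[0,0,0],[0,0,0],[0,0,0]]'

```text
t: 14.38
tcp_pos: [0.579, 0.1092, 0.0796]
tool_rot: [0.192, 0.981, 0.0, 0.001]
force: [-0.9, -1.6, 6.4]
finger_gap: 0.107
gripper_force: 58.5
```

>>> apply_moves --claw '[-1,-1,-1,-1,-1]' --travel '[[0,0,-0.015],[0,0,-0.05],[0,0,-0.09],[0,0,-0.13],[0,0,-0.152]]' --turn '[[0,0,0],[0,0,0],[0,0,0],[0,0,0],[0,0,0]]'

```text
t: 14.8
tcp_pos: [0.5794, 0.1097, 0.2038]
tool_rot: [0.192, 0.981, 0.001, 0.002]
force: [1.5, -0.4, -3.0]
finger_gap: 0.106
gripper_force: 58.5
```

>>> apply_moves --claw '[-1,-1]' --travel '[[0,0,0],[0,0,0]]' --turn '[[0,0,0],[0,0,0]]'

```text
t: 14.97
tcp_pos: [0.5783, 0.1095, 0.2009]
tool_rot: [0.192, 0.981, 0.0, 0.001]
force: [-0.6, -1.3, -2.9]
finger_gap: 0.105
gripper_force: 58.5
```

```bash
python3 -c "
from h import *
go(.506,-.0845,.20)"
```

```text
t 14.97 tcp [0.5783 0.1095 0.2009] tilt [ 1.6e-03  2.0e-04 -1.0e+00] F [-0.6 -1.3 -2.9] gap 0.105 grip 58.5 -> travel [-0.0077 -0.2587  0.0009] rows 5.2
```

>>> apply_moves --claw '[-1,-1,-1,-1,-1]' --travel '[[0,-0.02,0],[-0.002,-0.06,0],[-0.004,-0.1,0],[-0.006,-0.14,0],[-0.008,-0.18,0]]' --turn '[[0,0,0],[0,0,0],[0,0,0],[0,0,0],[0,0,0]]'

```text
t: 15.38
tcp_pos: [0.5274, -0.0269, 0.1976]
tool_rot: [0.192, 0.981, 0.0, -0.003]
force: [-0.1, 0.8, -1.8]
finger_gap: 0.106
gripper_force: 58.6
```

>>> apply_moves --claw '[-1,-1,-1,-1,-1]' --travel '[[0,-0.04,0],[0,-0.07,0],[0,-0.079,0],[0,-0.079,0],[0,-0.079,0]]' --turn '[[0,0,0],[0,0,0],[0,0,0],[0,0,0],[0,0,0]]'

```text
t: 15.8
tcp_pos: [0.5053, -0.0844, 0.1988]
tool_rot: [0.193, 0.981, 0.001, -0.001]
force: [0.1, 0.0, -2.2]
finger_gap: 0.104
gripper_force: 58.8
```

```bash
python3 -c "
from h import *
go(.506,-.0845,.113)"
```

```text
t 15.8 tcp [ 0.5053 -0.0844  0.1988] tilt [-0.0025  0.0019 -1.    ] F [ 0.1  0.  -2.2] gap 0.104 grip 58.8 -> travel [-1.100e-03  1.000e-04  1.073e-01] rows 2.1
```

>>> apply_moves --claw '[-1,-1,-1,-1,-1]' --travel '[[0,0,0.02],[0,0,0.05],[0,0,0.08],[0,0,0.105],[0,0,0.115]]' --turn '[[0,0,0],[0,0,0],[0,0,0],[0,0,0],[0,0,0]]'

```text
t: 16.22
tcp_pos: [0.5046, -0.0826, 0.1052]
tool_rot: [0.191, 0.982, 0.001, -0.003]
force: [-0.7, 1.4, -2.0]
finger_gap: 0.102
gripper_force: 58.7
```

>>> apply_moves --claw '[-1,-1,-1]' --travel '[[0,0,0],[0,0,0],[0,0,0]]' --turn '[[0,0,0],[0,0,0],[0,0,0]]'

```text
t: 16.47
tcp_pos: [0.5071, -0.0847, 0.109]
tool_rot: [0.192, 0.981, -0.0, 0.001]
force: [-0.1, -0.1, -2.2]
finger_gap: 0.106
gripper_force: 58.7
```

Run:
```python
from h import *
go(.506,-.0845,.08)
s=shot('side');C=cloud(s);d=np.hypot(C[...,0]-.506,C[...,1]+.0845);k=(d<.03)&(C[...,2]>.05)&(C[...,2]<.08);h=C[k]
print(len(h),h.min(0).round(4),h.max(0).round(4))
cv2.imwrite('pics/p3.png',cv2.resize(s['pixels'][120:280,190:350,::-1],None,fx=3,fy=3))
```

```text
t 16.47 tcp [ 0.5071 -0.0847  0.109 ] tilt [ 2.e-03 -7.e-04 -1.e+00] F [-0.1 -0.1 -2.2] gap 0.106 grip 58.7 -> travel [ 0.0015 -0.0003  0.0362] rows 0.7
225 [ 0.4846 -0.0865  0.05  ] [ 0.5287 -0.0616  0.0796]
```

View pics/p3.png

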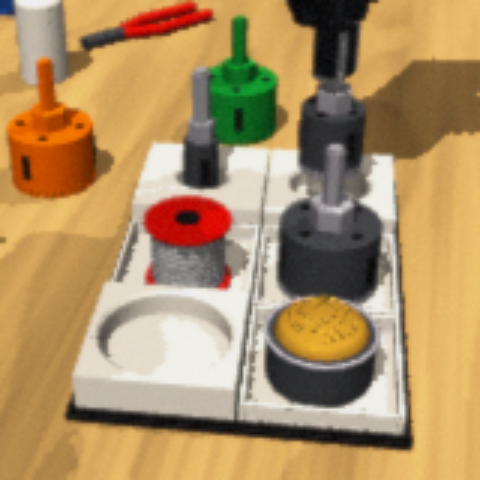

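Crop: the medium saw hangs upright at (332,130) over its pocket (centre error about 1 mm), and small is home at (202,150). Lowering.

>>> apply_moves --claw '[-1,-1,-1,-1,-1]' --travel '[[0.001,0,0.008],[0.001,0,0.018],[0.001,0,0.026],[0.001,0,0.031],[0.001,0,0.033]]' --turn '[[0,0,0],[0,0,0],[0,0,0],[0,0,0],[0,0,0]]'

```text
t: 16.93
tcp_pos: [0.5047, -0.0846, 0.0807]
tool_rot: [0.192, 0.981, 0.0, -0.001]
force: [0.7, 0.2, -2.1]
finger_gap: 0.111
gripper_force: 58.8
```

>>> apply_moves --claw '[-1,-1,-1,-1,-1]' --travel '[[0,0,0],[0,0,0.001],[0,0,0.001],[0,0,0.002],[0,0,0.002]]' --turn '[[0,0,0],[0,0,0],[0,0,0],[0,0,0],[0,0,0]]'

```text
t: 17.35
tcp_pos: [0.5054, -0.0848, 0.0802]
tool_rot: [0.192, 0.981, -0.0, 0.0]
force: [0.6, -0.2, -1.9]
finger_gap: 0.103
gripper_force: 58.8
```

>>> apply_moves --claw '[-1,-1,-1]' --travel '[[0,0,0.001],[0,0,0.001],[0,0,0.001]]' --turn '[[0,0,0],[0,0,0],[0,0,0]]'

```text
t: 17.6
tcp_pos: [0.5055, -0.0848, 0.0796]
tool_rot: [0.192, 0.981, -0.0, 0.0]
force: [-1.3, -0.2, 0.4]
finger_gap: 0.105
gripper_force: 59.2
```

Touching now. One more small step, then release and rise.

>>> apply_moves --claw '[-1,-1,-1]' --travel '[[0,0,0.001],[0,0,0.001],[0,0,0.001]]' --turn '[[0,0,0],[0,0,0],[0,0,0]]'

```text
t: 17.85
tcp_pos: [0.5056, -0.085, 0.0796]
tool_rot: [0.192, 0.981, -0.0, 0.001]
force: [-1.7, -0.4, 7.2]
finger_gap: 0.108
gripper_force: 60.1
```

>>> apply_moves --claw '[0,0,0,0,0]' --travel '[[0,0,0],[0,0,0],[0,0,0],[0,0,0],[0,0,-0.03]]' --turn '[[0,0,0],[0,0,0],[0,0,0],[0,0,0],[0,0,0]]'

```text
t: 18.27
tcp_pos: [0.5027, -0.0838, 0.0994]
tool_rot: [0.192, 0.981, 0.001, -0.004]
force: [-0.1, 0.1, 0.6]
finger_gap: 0.498
gripper_force: 0.0
```

>>> apply_moves --claw '[0,0,0,0]' --travel '[[0,0,-0.04],[0,0,-0.075],[0,0,-0.08],[0,0,-0.08]]' --turn '[[0,0,0],[0,0,0],[0,0,0],[0,0,0]]'

```text
t: 18.6
tcp_pos: [0.5067, -0.0852, 0.1683]
tool_rot: [0.192, 0.981, -0.0, 0.002]
force: [0.9, -0.0, 0.1]
finger_gap: 0.499
gripper_force: 0.0
```

```bash
python3 -c "
from h import *
go(.497,.006,.165)
C=cloud(shot('side'))
for n,x,y in(('S',.595,-.076),('M',.506,-.084),('L',.496,.006)):
    d=np.hypot(C[...,0]-x,C[...,1]-y);k=(d<.014)&(C[...,2]<.118)&(C[...,2]>.075);h=C[k];print(n,len(h),h[:,2].max().round(4),(h[:,:2].max(0)/2+h[:,:2].min(0)/2).round(4))
"
```

```text
t 18.6 tcp [ 0.5067 -0.0852  0.1683] tilt [ 0.0046 -0.0018 -1.    ] F [ 0.9 -0.   0.1] gap 0.499 grip 0.0 -> travel [0.0542 0.101  0.0039] rows 2.3
S 100 0.1106 [ 0.5959 -0.0773]
M 103 0.1111 [ 0.5049 -0.0841]
L 116 0.1062 [0.4957 0.007 ]
```

Medium is home too (111 mm). Now the large saw.

>>> apply_moves --claw '[0,0,0,0,0]' --travel '[[0.018,0.034,0.004],[0.036,0.068,0.004],[0.05,0.093,0.004],[0.054,0.101,0.004],[0.054,0.101,0.004]]' --turn '[[0,0,0],[0,0,0],[0,0,0],[0,0,0],[0,0,0]]'

```text
t: 19.07
tcp_pos: [0.4942, 0.0081, 0.1618]
tool_rot: [0.191, 0.982, 0.0, -0.002]
force: [0.1, -0.4, 0.2]
finger_gap: 0.501
gripper_force: 0.0
```

>>> apply_moves --claw '[0,0,0]' --travel '[[0,0,0],[0,0,0],[0,0,0]]' --turn '[[0,0,0],[0,0,0],[0,0,0]]'

```text
t: 19.32
tcp_pos: [0.4962, 0.0053, 0.163]
tool_rot: [0.193, 0.981, -0.0, 0.0]
force: [0.0, 0.6, 1.1]
finger_gap: 0.498
gripper_force: 0.0
```

```bash
python3 -c "
from h import *
go(.496,.0063,.073)"
```

```text
t 19.32 tcp [0.4962 0.0053 0.163 ] tilt [ 0.e+00 -3.e-04 -1.e+00] F [0.  0.6 1.1] gap 0.498 grip 0.0 -> travel [0.0008 0.0011 0.1125] rows 2.3
```

>>> apply_moves --claw '[0,0,0,0,0]' --travel '[[0,0.001,0.035],[0,0.001,0.07],[0,0.001,0.095],[0,0.001,0.108],[0,0.001,0.112]]' --turn '[[0,0,0],[0,0,0],[0,0,0],[0,0,0],[0,0,0]]'

```text
t: 19.73
tcp_pos: [0.4952, 0.0063, 0.0718]
tool_rot: [0.193, 0.981, -0.0, -0.002]
force: [0.2, -0.1, 0.1]
finger_gap: 0.496
gripper_force: 0.0
```

>>> apply_moves --claw '[0,0,-1,-1,-1]' --travel '[[0,0,0],[0,0,0],[0,0,0],[0,0,0],[0,0,0]]' --turn '[[0,0,0],[0,0,0],[0,0,0],[0,0,0],[0,0,0]]'

```text
t: 20.15
tcp_pos: [0.4967, 0.007, 0.0745]
tool_rot: [0.192, 0.981, -0.0, 0.001]
force: [-0.5, 0.3, -2.7]
finger_gap: 0.108
gripper_force: 58.4
```

>>> apply_moves --claw '[-1,-1,-1]' --travel '[[0,0,0],[0,0,0],[0,0,0]]' --turn '[[0,0,0],[0,0,0],[0,0,0]]'

```text
t: 20.4
tcp_pos: [0.4966, 0.007, 0.0744]
tool_rot: [0.192, 0.981, -0.0, 0.001]
force: [-0.8, 0.1, 5.7]
finger_gap: 0.106
gripper_force: 58.8
```

>>> apply_moves --claw '[-1,-1,-1,-1,-1]' --travel '[[0,0,-0.015],[0,0,-0.05],[0,0,-0.085],[0,0,-0.11],[0,0,-0.12]]' --turn '[[0,0,0],[0,0,0],[0,0,0],[0,0,0],[0,0,0]]'

```text
t: 20.82
tcp_pos: [0.4973, 0.0071, 0.1719]
tool_rot: [0.192, 0.981, 0.0, 0.002]
force: [0.9, -0.3, -2.4]
finger_gap: 0.11
gripper_force: 58.7
```

>>> apply_moves --claw '[-1,-1]' --travel '[[0,0,0],[0,0,0]]' --turn '[[0,0,0],[0,0,0]]'

```text
t: 20.98
tcp_pos: [0.4955, 0.0073, 0.1692]
tool_rot: [0.192, 0.981, 0.0, -0.0]
force: [-1.0, -0.2, -2.9]
finger_gap: 0.105
gripper_force: 58.7
```

```bash
python3 -c "
from h import *
go(.579,.103,.17)"
```

```text
t 20.98 tcp [0.4955 0.0073 0.1692] tilt [-9.e-04  2.e-04 -1.e+00] F [-1.  -0.2 -2.9] gap 0.105 grip 58.7 -> travel [-0.0515  0.1501 -0.0011] rows 3.2
```

>>> apply_moves --claw '[-1,-1,-1,-1,-1]' --travel '[[-0.008,0.022,0],[-0.021,0.06,0],[-0.034,0.1,0],[-0.046,0.135,0],[-0.051,0.15,0]]' --turn '[[0,0,0],[0,0,0],[0,0,0],[0,0,0],[0,0,0]]'

```text
t: 21.4
tcp_pos: [0.5807, 0.1055, 0.1675]
tool_rot: [0.191, 0.982, 0.001, -0.0]
force: [1.1, -0.7, -2.9]
finger_gap: 0.104
gripper_force: 58.8
```

>>> apply_moves --claw '[-1,-1,-1,-1,-1]' --travel '[[0,0,0],[0,0,0.02],[0,0,0.045],[0,0,0.065],[0,0,0.075]]' --turn '[[0,0,0],[0,0,0],[0,0,0],[0,0,0],[0,0,0]]'

```text
t: 21.82
tcp_pos: [0.5755, 0.1019, 0.1063]
tool_rot: [0.192, 0.981, -0.001, -0.004]
force: [-1.5, -0.6, -2.6]
finger_gap: 0.106
gripper_force: 58.8
```

>>> apply_moves --claw '[-1,-1,-1]' --travel '[[0,0,0],[0,0,0],[0,0,0]]' --turn '[[0,0,0],[0,0,0],[0,0,0]]'

```text
t: 22.07
tcp_pos: [0.5795, 0.1025, 0.1102]
tool_rot: [0.192, 0.981, 0.0, 0.0]
force: [0.4, -0.2, -2.2]
finger_gap: 0.108
gripper_force: 58.8
```

Run:
```python
from h import *
go(.579,.103,.0785)
s=shot('side');C=cloud(s);d=np.hypot(C[...,0]-.579,C[...,1]-.103);k=(d<.045)&(C[...,2]>.05)&(C[...,2]<.075);h=C[k]
print(len(h),h.min(0).round(4),h.max(0).round(4))
cv2.imwrite('pics/p4.png',cv2.resize(s['pixels'][120:280,190:350,::-1],None,fx=3,fy=3))
```

```text
t 22.07 tcp [0.5795 0.1025 0.1102] tilt [ 8.e-04 -1.e-04 -1.e+00] F [ 0.4 -0.2 -2.2] gap 0.108 grip 58.8 -> travel [0.0008 0.0004 0.0396] rows 0.8
468 [0.547  0.1019 0.0501] [0.6086 0.1345 0.075 ]
```

View pics/p4.png

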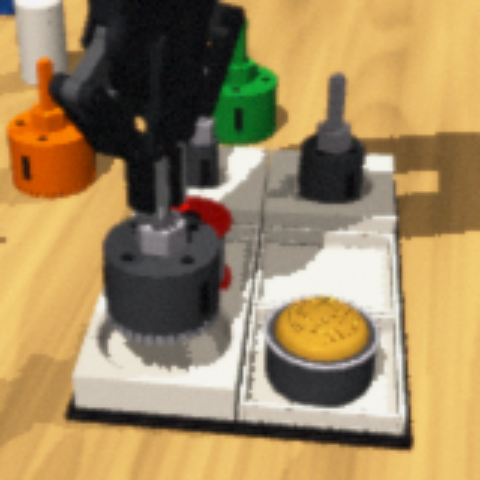

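Crop: the large saw hangs upright at (163,280) over the large pocket (centred within about 1 mm), with medium home at (333,165). Lowering.

>>> apply_moves --claw '[-1,-1,-1,-1,-1]' --travel '[[0,0,0.008],[0,0,0.018],[0,0,0.026],[0,0,0.032],[0,0,0.035]]' --turn '[[0,0,0],[0,0,0],[0,0,0],[0,0,0],[0,0,0]]'

```text
t: 22.53
tcp_pos: [0.5784, 0.1029, 0.0805]
tool_rot: [0.192, 0.981, -0.0, -0.001]
force: [-0.2, 0.3, -2.2]
finger_gap: 0.107
gripper_force: 58.8
```

>>> apply_moves --claw '[-1,-1,-1,-1,-1]' --travel '[[0,0,0],[0,0,0.001],[0,0,0.001],[0,0,0.002],[0,0,0.002]]' --turn '[[0,0,0],[0,0,0],[0,0,0],[0,0,0],[0,0,0]]'

```text
t: 22.95
tcp_pos: [0.5793, 0.1029, 0.0803]
tool_rot: [0.192, 0.981, 0.0, 0.0]
force: [0.1, -0.4, -0.6]
finger_gap: 0.112
gripper_force: 58.8
```

>>> apply_moves --claw '[-1,-1,-1]' --travel '[[0,0,0.001],[0,0,0.001],[0,0,0.001]]' --turn '[[0,0,0],[0,0,0],[0,0,0]]'

```text
t: 23.2
tcp_pos: [0.5794, 0.1029, 0.0795]
tool_rot: [0.192, 0.981, 0.0, 0.0]
force: [-0.5, -0.4, -2.3]
finger_gap: 0.104
gripper_force: 59.0
```

>>> apply_moves --claw '[-1,-1,-1]' --travel '[[0,0,0.001],[0,0,0.001],[0,0,0.001]]' --turn '[[0,0,0],[0,0,0],[0,0,0]]'

```text
t: 23.45
tcp_pos: [0.5794, 0.1029, 0.0794]
tool_rot: [0.192, 0.981, 0.0, 0.0]
force: [-0.9, -0.4, 4.9]
finger_gap: 0.107
gripper_force: 59.8
```

>>> apply_moves --claw '[-1,-1,-1]' --travel '[[0,0,0.001],[0,0,0.001],[0,0,0.001]]' --turn '[[0,0,0],[0,0,0],[0,0,0]]'

```text
t: 23.7
tcp_pos: [0.5794, 0.1029, 0.0794]
tool_rot: [0.192, 0.981, 0.0, 0.001]
force: [-3.9, -1.5, 10.8]
finger_gap: 0.105
gripper_force: 60.5
```

On the floor. Releasing, rising and checking.

>>> apply_moves --claw '[0,0,0,0,0]' --travel '[[0,0,0],[0,0,0],[0,0,0],[0,0,0],[0,0,-0.03]]' --turn '[[0,0,0],[0,0,0],[0,0,0],[0,0,0],[0,0,0]]'

```text
t: 24.12
tcp_pos: [0.5759, 0.1028, 0.0977]
tool_rot: [0.192, 0.981, -0.001, -0.005]
force: [-1.2, 0.5, 0.9]
finger_gap: 0.501
gripper_force: 0.0
```

>>> apply_moves --claw '[0,0,0,0,0]' --travel '[[0,0,-0.04],[0,0,-0.08],[0,0,-0.12],[0,0,-0.14],[0,0,-0.14]]' --turn '[[0,0,0],[0,0,0],[0,0,0],[0,0,0],[0,0,0]]'

```text
t: 24.53
tcp_pos: [0.5821, 0.103, 0.2181]
tool_rot: [0.192, 0.981, 0.001, 0.005]
force: [0.7, 0.3, 0.6]
finger_gap: 0.506
gripper_force: 0.0
```

>>> apply_moves --claw '[0,0,0,0,0]' --travel '[[0.03,0.03,0],[0.06,0.06,0],[0.09,0.09,0],[0.12,0.12,0],[0.13,0.13,0]]' --turn '[[0,0,0],[0,0,0],[0,0,0],[0,0,0],[0,0,0]]'

```text
t: 24.95
tcp_pos: [0.5188, 0.2417, 0.212]
tool_rot: [0.191, 0.982, -0.0, -0.002]
force: [-0.5, 0.5, -0.3]
finger_gap: 0.502
gripper_force: 0.0
```

Run:
```python
from h import *
go(.5,.2,.2)
t=shot('top');
for s in(t,shot('side')):
  C=cloud(s)
  for n,x,y in(('S',.595,-.076),('M',.506,-.084),('L',.579,.103)):
    d=np.hypot(C[...,0]-x,C[...,1]-y);k=(d<.014)&(C[...,2]<.118)&(C[...,2]>.075);h=C[k]
    if len(h):print(n,len(h),h[:,2].max().round(4),(h[:,:2].max(0)/2+h[:,:2].min(0)/2).round(4))
cv2.imwrite('pics/f.png',cv2.resize(t['pixels'][110:300,155:395,::-1],None,fx=3,fy=3))
```

```text
t 24.95 tcp [0.5188 0.2417 0.212 ] tilt [-4.4e-03  8.0e-04 -1.0e+00] F [-0.5  0.5 -0.3] gap 0.502 grip 0.0 -> travel [ 0.0023 -0.0571  0.0151] rows 1.2
S 66 0.1113 [ 0.5975 -0.077 ]
M 66 0.1125 [ 0.5064 -0.0847]
L 63 0.1117 [0.5807 0.1019]
S 2 0.0813 [ 0.5906 -0.0773]
M 101 0.1106 [ 0.5048 -0.0849]
L 141 0.1107 [0.579  0.1046]
```

View pics/f.png

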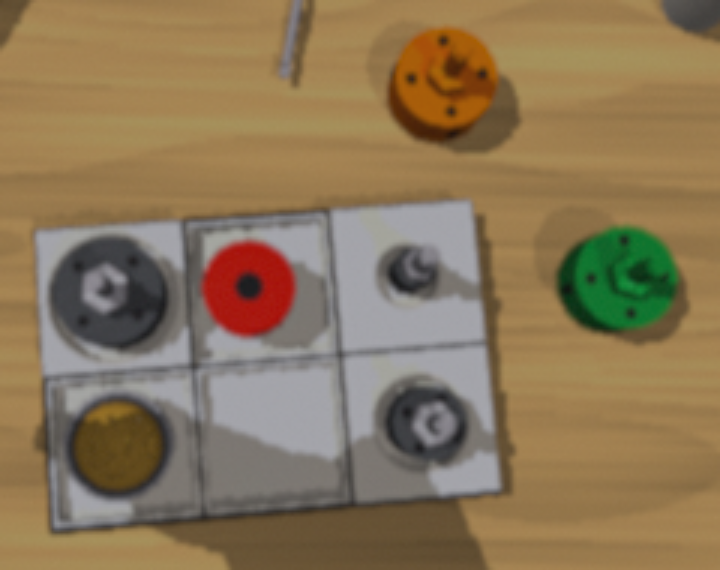

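The final view shows large (105,290), small (410,270) and medium (430,425) all home. The tray is empty and the bystanders haven't moved. Handing in.

```bash
python3 -c "
from station import manip
print(manip.sign_off())"
```

```text
the job is handed in; nothing more can be done
None
```

All three hole saws now stand upright, teeth down and fully home in their own pockets; the solder reel and tip cleaner were not touched, and the job was handed in at about 25 s.

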